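# Unlatch the lockbox with the pop-out T-handle

### The arm

A 6-joint arm with a two-finger parallel gripper is mounted at the origin on a cart in front of the work surface, level with it; the furniture and walls round the work are solid. World frame = base frame: x ahead of the robot, y to its left, z up, the work surface at z = 0. Lengths are in mm, angles in rad, forces in N, time in s.
With the tool pointing down it reaches from about 300 to 775 mm from the base axis. Payload 14.6 kg.
Tool frame: the origin (TCP) lies at the very end of the fingers, on their centre line; the grasp point (between the pads) lies 19 mm behind it; z points along the fingers, y is the line along which they close (so a half turn about z gives the same grasp; the last joint's range is limited). The gripper opens to 94 mm and grips with 3 to 60 N. Pads are 16 mm wide; open, the fingers measure 119 mm over their backs; the gripper's body (75 mm by 177 mm) begins 78 mm behind the grasp point.
Start: joints at [1.065, 0.3, 1.521, -0, 1.321, -0.067], TCP at [233.665, 497.885, 205.446] pointing down, gripper open.
Joint ranges: [-3.03, 3.03], [-0.79, 2.21], [0.23, 2.52], [-1.04, 4.18], [0, 3.07], [-2.55, 2.55]. Speed limits (rad/s): [2.22, 2.22, 2.57, 3.14, 3.14, 3.14].

### API

Orientations are given as [roll, pitch, yaw] about the fixed x, y, z axes, in that order (R = Rz(yaw) Ry(pitch) Rx(roll)).
In Python, from cell import manip, optics gives the robot as it stands.
- The arm moves only by the shell command python3 -m crank 'ROWS' [FORCE]. ROWS is JSON, a list of rows, each a list of 7 numbers: the opening in per cent of the stroke, from 0 (shut) to 100 (fully open), then the shift along the tool's x, y, z in mm, then the turn, a rotation vector about the tool's x, y, z in rad. A call has 1 to 10 rows; each row is the pose to reach, as a shift and turn from the pose commanded when the call began, along the tool's axes at that moment; what a row does not reach only later rows make up. A row lasts 1/10 s, in which the tool goes at most 50 mm and 8.59 degrees, less where a joint would pass 70% of its speed; a pose out of reach is approached as far as the arm can. A call with a gripper value outside its range is refused whole. The fingers move at their own pace and stop on an object; FORCE is the grip in N (left out, the last holds). Time passes only in rows, so rows that repeat a pose let the fingers close. It gives the time, the measured TCP pose, the force, the opening and the grip force at its end, in the units of the state.
- manip.read_state(): the state, without advancing time (a new reading comes with each control period).
- optics.camera(name): name is "side" or "top" or "wrist"; returns (picture, depth): 384x512x3 uint8, red, green, blue; 384x512 float32, mm along the optical axis (not along the pixel's ray), 0 where there is no reading.
- optics.calibration(name): a dict with "camera_matrix" (3x3 intrinsics, pixels), "k1" (the pictures are not rectified: a ray, as slopes to the right and down, at radius r is drawn at 1 + k1 r^2 times it, then the intrinsics apply), "R" (3x3) and "t" (3): a world point X has camera coordinates R X + t. Camera axes: x right, y down, z forward; pixel columns grow to the right and rows downward; lengths in mm; the calibration is good to about 2 mm. A picture is of the moment at which its call begins: read the wrist's pose just before it. calibration takes no time and is no camera call; for the wrist camera it gives the pose at the moment of the call.
- manip.sign_off(): hands the job in; it is judged then, once.
The state is a dict: "clock": time; "joints": joint angles; "qd": joint speeds; "effort": joint torques, N m; "eef_pos": TCP position; "eef_rot": TCP orientation; "wrist_force": force on the tool from outside, world axes, zero at the start; "moment": the same for the moment, N m; "finger_gap": finger opening in mm; "finger_force": force on a finger pad.
Only numpy, scipy, OpenCV 4.12 (cv2) and the standard library are available. Lean on these libraries where they do the work, as an engineer would, in place of code of your own. Each camera call takes 0.05 s, during which the arm holds its last target. There are 200 camera calls.

### The job

Open the blue lockbox on the worktop: gently press the red release button on its latch plate, with only as much force as it takes, until the black T-handle pops out of its recess, then turn the handle clockwise (seen from above) until the latch lets go and the lid springs ajar. Let go of the handle and leave it out and turned with the lid standing ajar, and do not push about or knock over the mug, the spice jar or the little fluted cake beside the box.

Things in the scene. Friction and masses are not known exactly. Their poses are not given: they have to be found in the camera images.
- lockbox: Blue steel box, 240 (x) x 300 (y) x 128 mm high when closed, fixed to the worktop. Origin: centre of its underside, on the worktop; x points from the latch side (towards the robot) to the hinge side, z up. Lid hinged along the upper +x edge. An aluminium latch plate on the lid, 100 (x) x 155 (y) x 17 mm, top 145 mm above the worktop, holds T-handle and button, 85 mm apart along y.
- button: Red round push button, 22 mm across, in a 31 mm collar. This point lies on its axis at the plate's top (rest: box frame (-55, 40, 145) mm); the button's top stands 11 to 31 mm above it, different each time, not measured. Pressed straight down it yields 1 mm per 2 N after the first 1 N; 4.5-5 mm down (10-11 N) it trips and the handle pops out. Over 20 N damages it; 12-16 N is right.
- latch_axis (a point): Point on the T-handle's turning axis in the plane of the plate's top, fixed to the lid; box frame (-55, -45, 145) mm with the lid closed. The axis is the lid's normal (vertical while the lid is closed).
- handle_grip (a point): Centre of the black T-handle's bar, which is 74 mm long along this point's x axis, 14 mm wide (y) and 14 mm high. Stowed, it lies along the box's x axis in its recess, its top 1 mm below the plate's top, and cannot be gripped; popped out, its centre is 28 mm above the plate's top, its underside 21 mm above it.
- handle_pop (a joint): How far the handle has sprung out of its recess, m: 0 stowed, 0.036 fully out, held there by a spring of about 3 N (it can be pressed down again by accident).
- handle_turn (a joint): Turn of the T-handle, rad, clockwise from above positive: 0 latched, free to turn only when out; the latch lets the lid go at about 1.0; end stop at 1.35. It resists with about 0.12 N m of friction and stays where it is left.
- lid (a joint): Opening of the lid, rad: 0 closed; held shut by the latch. Once unlatched a gas strut raises its front edge, with about 4 N at the handle, to 0.30, where it stays; the handle then rises by about 55 mm.
- mug_line: White mug with a dark band, 86 x 121 x 99 mm, loose, upright to the left of the box. Origin: centre of the underside. Bystander.
- spice_4: Spice jar with a green cap, 46 x 46 x 106 mm, loose, upright to the right of the box. Origin: centre of the underside. Bystander.
- fluted_cake1: Small yellow fluted cake, 63 x 65 x 21 mm, loose, to the right of the box near its front. Origin: centre of the underside. Bystander.

How it is judged:
By the outcome, as a careful person would: the job done as asked, in the order asked, and still so for the second after the job is handed in, with the robot touching nothing.
It also fails if it takes over 64 s, if anything falls off the work surface, if the arm or the gripper's body presses on something with over 40 N, if the wrist force passes 120 N, or if a joint passes its speed limit or range.

## Working session

There is one attempt and no reset: what is moved stays moved. The work goes in short steps, Python scripts to look and compute and a shell command to move; the robot and the scene stay as the last step left them, time stands still between calls to the robot, and variables do not carry over. Pictures are saved under pics/ and viewed, at most 10 in all, crops included, and the job is handed in when it is done.

```bash
ls; mkdir -p pics
cat > h.py <<'E'
import numpy as np, cv2
from cell import manip, optics
from scipy.spatial.transform import Rotation as Rot
def pts(name, dep, cal):
    K=np.array(cal["camera_matrix"]);h,w=dep.shape
    v,u=np.mgrid[:h,:w]
    return unproj(u,v,dep,cal)
def ray(u,v,cal):
    K=np.array(cal["camera_matrix"]);k=cal["k1"]
    d=np.stack([(np.asarray(u,float)-K[0,2])/K[0,0],(np.asarray(v,float)-K[1,2])/K[1,1]],-1)
    s=d.copy()
    for _ in range(20): s=d/(1+k*(s**2).sum(-1,keepdims=True))
    return np.concatenate([s,np.ones(s.shape[:-1]+(1,))],-1)
def unproj(u,v,dep,cal):
    c=ray(u,v,cal)*np.asarray(dep)[...,None]
    return (c-np.array(cal["t"]))@np.array(cal["R"])
def plane(u,v,z,cal):
    R=np.array(cal["R"]);o=-R.T@np.array(cal["t"]);d=ray(u,v,cal)@R
    return o+d*((z-o[2])/d[...,2])[...,None]
def snap(name):
    cal=optics.calibration(name);im,d=optics.camera(name);return im,d,cal
E
python3 - <<'E'
from h import *
print(manip.read_state())
ims=[]
for n in ["top","side"]:
    im,d,c=snap(n);ims.append(im);np.savez(f"{n}.npz",im=im,d=d)
    cv2.imwrite(f"pics/{n}.png",im[...,::-1])
    P=pts(n,d,c);hsv=cv2.cvtColor(im,cv2.COLOR_RGB2HSV)
    red=(((hsv[...,0]<6)|(hsv[...,0]>174))&(hsv[...,1]>150)&(hsv[...,2]>80)&(d>0))
    k,l,s,ce=cv2.connectedComponentsWithStats(red.astype(np.uint8))
    for i in range(1,k):
        if s[i,4]>15: print(n,s[i],ce[i],np.median(P[l==i],0).round(1),P[l==i][:,2].max().round(1))
E
```

```text
pics
{'clock': 0.0, 'joints': array([ 1.06540400e+00,  3.00467409e-01,  1.52160205e+00, -1.95603387e-05,
        1.32066711e+00, -6.65892214e-02]), 'qd': array([-0.00057509,  0.0007166 ,  0.00074842,  0.00093023, -0.00227773,
        0.00011471]), 'effort': array([-1.67504575e-03, -5.31813347e+01, -3.52729475e+01,  7.07414676e-02,
        2.44690699e-02, -7.86356213e-05]), 'eef_pos': array([233.54508494, 497.66156202, 204.87947607]), 'eef_rot': array([-3.14045001e+00, -5.72123415e-05,  2.70279437e+00]), 'wrist_force': array([ 0.09532246, -0.27915266,  0.52991805]), 'moment': array([-0.02564303, -0.05830766,  0.04844471]), 'finger_force': 0.0, 'finger_gap': 93.90276500406061}
top [261 213  10   9  72] [265.375      216.98611111] [506.6  87.4 158.3] 162.7
side [226 189   7   7  41] [229.         191.75609756] [507.4  84.1 157.7] 162.2
```

View pics/top.png

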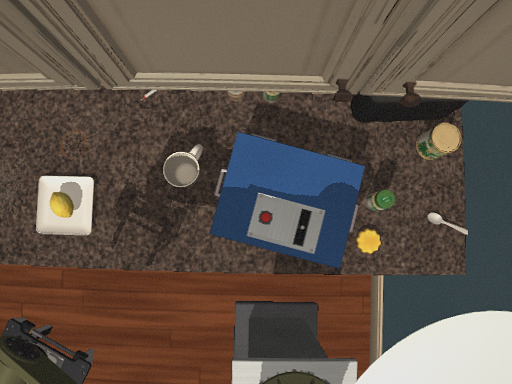

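View pics/side.png

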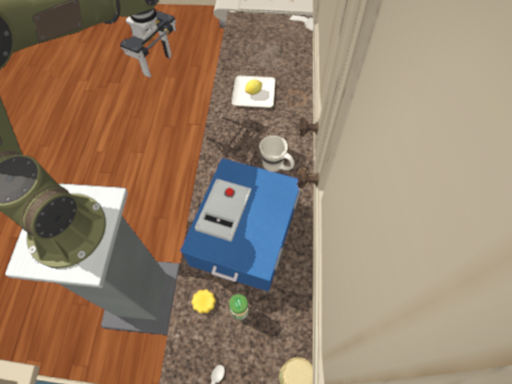

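The top view shows the box, turned about -15°, with the button at (265,217) and the recessed handle at about (303,228). The mug is to its left and the jar and cake are to its right.

Run:
```python
from h import *
for n in ["top","side"]:
    z=np.load(n+".npz");im,d=z["im"],z["d"];c=optics.calibration(n);P=pts(n,d,c)
    hsv=cv2.cvtColor(im,cv2.COLOR_RGB2HSV)
    near=np.hypot(P[...,0]-520,P[...,1]-45)<250
    pl=(hsv[...,1]<60)&(hsv[...,2]>100)&(abs(P[...,2]-145)<6)&near
    pl=cv2.morphologyEx(pl.astype(np.uint8),cv2.MORPH_CLOSE,np.ones((15,15)))
    k,l,s,ce=cv2.connectedComponentsWithStats(pl);i=1+s[1:,4].argmax()
    v,u=np.nonzero(l==i);Q=plane(u,v,145.,c)[:,:2].astype(np.float32)
    print(n,"plate",cv2.minAreaRect(Q),"z",np.median(P[l==i][:,2]))
    bl=(hsv[...,0]>95)&(hsv[...,0]<125)&(hsv[...,1]>120)&(abs(P[...,2]-128)<8)&near|(l==i)
    v,u=np.nonzero(bl);Q=plane(u,v,128.,c)[:,:2].astype(np.float32)
    print("lid",cv2.minAreaRect(Q),np.median(P[bl][:,2]))
    red=(((hsv[...,0]<6)|(hsv[...,0]>174))&(hsv[...,1]>150)&(hsv[...,2]>80)&near)
    R=P[red];print("red",np.percentile(R[:,2],[10,50,80,95]),np.median(R[:, :2][R[:,2]>np.percentile(R[:,2],50)],0))
    v,u=np.nonzero(red);print(plane(u.mean(),v.mean(),162.,c))
    dk=(hsv[...,2]<60)&(l==i)
    v,u=np.nonzero(dk);Q=plane(u,v,144.,c)[:,:2].astype(np.float32);print("dark",cv2.minAreaRect(Q))
    o=(P[...,2]>25)&(abs(P[...,0]-520)<200)&(abs(P[...,1]-40)<350)&(P[...,2]<125)
    k,l,s,ce=cv2.connectedComponentsWithStats(o.astype(np.uint8))
    for i in range(1,k):
        if s[i,4]>60: print(n,s[i,4],P[l==i].min(0).round(),P[l==i].max(0).round())
```

```text
top plate ((494.989501953125, 40.419315338134766), (153.72227478027344, 100.72616577148438), 75.87272644042969) z 145.73782473804584
lid ((549.33056640625, 34.80464172363281), (304.091796875, 242.26141357421875), 76.11943817138672) 129.28718390676656
red [155.4795311  158.31715545 159.88899176 161.57546793] [508.52918708  85.48707477]
[506.45744848  86.88865925 162.        ]
dark ((496.53338623046875, 46.67146301269531), (108.279296875, 79.07014465332031), 76.5073013305664)
top 743 [576. 241.  25.] [683. 329. 104.]
top 109 [556. 180.  80.] [621. 205.  90.]
top 442 [ 532. -220.   26.] [ 577. -174.  111.]
top 92 [ 477. -138.   79.] [ 541. -106.  125.]
side plate ((495.8568420410156, 40.39289855957031), (158.06381225585938, 101.87937927246094), 76.16746520996094) z 145.38413198416004
lid ((550.6862182617188, 35.53016662597656), (303.76531982421875, 242.86862182617188), 76.05522918701172) 129.16269868723884
red [155.3688151  157.68867456 160.11750129 161.57651999] [509.03105409  84.65947469]
[508.05902871  81.87999518 162.        ]
dark ((487.6719970703125, 3.9994020462036133), (9.877501487731934, 71.59056854248047), 76.07665252685547)
side 754 [576. 242.  25.] [683. 330. 102.]
side 75 [650. -58.  26.] [690.  98. 125.]
side 873 [ 398. -137.   25.] [645. -80. 125.]
side 365 [ 535. -219.   25.] [ 580. -176.  110.]
```

```bash
python3 -m crank '[[0,-42,-26,-2,0,0,-0.02],[0,-84,-51,-4,0,0,-0.04],[0,-127,-77,-6,0,0,-0.06],[0,-169,-103,-8,0,0,-0.08],[0,-211,-128,-10,0,0,-0.1],[0,-254,-154,-12,0,0,-0.12],[0,-296,-180,-14,0,0,-0.14],[0,-338,-205,-15,0,0,-0.16],[0,-380,-231,-15,0,0,-0.18],[0,-422,-256,-15,0,0,-0.197]]' && python3 -m crank '[[0,0,0,0,0,0,0],[0,0,0,0,0,0,0],[0,0,0,0,0,0,0],[0,0,0,0,0,0,0]]'
cat > look.py <<'E'
from h import *
import sys
s=manip.read_state();im,d,c=snap("wrist")
print("tcp",s["eef_pos"].round(1),s["eef_rot"].round(3),s["joints"].round(3))
cv2.imwrite(f"pics/{sys.argv[1]}.png",im[...,::-1])
P=pts("wrist",d,c);hsv=cv2.cvtColor(im,cv2.COLOR_RGB2HSV)
near=np.hypot(P[...,0]-500,P[...,1]-45)<150
red=(((hsv[...,0]<6)|(hsv[...,0]>174))&(hsv[...,1]>150)&(hsv[...,2]>80)&near)
v,u=np.nonzero(red);R=P[red]
if len(R): print("red",len(R),u.mean(),v.mean(),np.percentile(R[:,2],[10,50,90]),R.min(0),R.max(0),plane(u.mean(),v.mean(),160.,c))
dk=(hsv[...,2]<60)&near&(P[...,2]>125)&(P[...,2]<190)
k,l,st,ce=cv2.connectedComponentsWithStats(dk.astype(np.uint8))
for i in range(1,k):
    if st[i,4]>200: print("dark",st[i],P[l==i].mean(0),cv2.minAreaRect(P[l==i][:,:2].astype(np.float32)))
E
python3 look.py w1
```

```text
clock: 1.1
eef_pos: [507.6, 84.8, 220.4]
eef_rot: [-3.142, -0.0, 2.9]
wrist_force: [0.4, 0.6, 0.5]
finger_gap: 17.5
finger_force: 0.0
clock: 1.5
eef_pos: [506.4, 87.9, 220.5]
eef_rot: [3.142, -0.0, 2.901]
wrist_force: [-0.3, 1.0, -0.8]
finger_gap: 0.7
finger_force: 0.0
tcp [506.4  87.9 220.5] [ 3.142 -0.     2.901] [ 0.101  0.208  1.601  0.     1.333 -1.23 ]
red 537 253.16387337057728 199.2532588454376 [154.73372301 158.31777411 159.35202046] [426.49130204  77.81984923 146.88258908] [518.33044525 108.15037082 399.48935141] [505.35526094  88.591116   160.        ]
dark [ 145  151   28   82 1536] [484.06459391   7.6401829  140.52581883] ((488.3309631347656, 2.9705028533935547), (19.478229522705078, 78.18509674072266), 75.97301483154297)
```

View pics/w1.png

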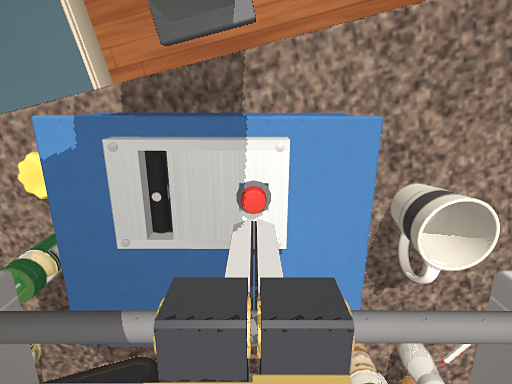

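The wrist view shows the button at (253,200), directly ahead of the closed fingertips, and the stowed handle's pivot at (157,197). I'll go down gently.

```bash
python3 -m crank '[[0,-1,-0.8,25,0,0,0],[0,-1,-0.8,45,0,0,0],[0,-1,-0.8,54,0,0,0],[0,-1,-0.8,54,0,0,0],[0,-1,-0.8,54,0,0,0],[0,-1,-0.8,54,0,0,0]]'; for i in 1; do python3 -m crank '[[0,0,0,1,0,0,0],[0,0,0,2,0,0,0],[0,0,0,3,0,0,0],[0,0,0,4,0,0,0],[0,0,0,4,0,0,0]]'; done
```

```text
clock: 2.15
eef_pos: [508.1, 86.0, 167.5]
eef_rot: [3.141, 0.002, 2.9]
wrist_force: [-0.2, 0.3, 0.5]
finger_gap: 0.5
finger_force: 0.0
clock: 2.65
eef_pos: [507.7, 85.8, 162.3]
eef_rot: [-3.142, -0.0, 2.9]
wrist_force: [-0.8, 0.2, -0.7]
finger_gap: 0.5
finger_force: 0.0
```

```bash
python3 -m crank '[[0,0,0,1,0,0,0],[0,0,0,2,0,0,0],[0,0,0,2,0,0,0]]'; python3 -m crank '[[0,0,0,1,0,0,0],[0,0,0,1,0,0,0]]';python3 -m crank '[[0,0,0,1,0,0,0],[0,0,0,1,0,0,0]]'
```

```text
clock: 2.95
eef_pos: [507.6, 85.8, 160.3]
eef_rot: [-3.142, -0.0, 2.9]
wrist_force: [0.4, -0.2, -0.3]
finger_gap: 0.4
finger_force: 0.0
clock: 3.15
eef_pos: [507.7, 85.8, 159.3]
eef_rot: [-3.142, -0.0, 2.9]
wrist_force: [-0.3, -0.3, -0.6]
finger_gap: 0.8
finger_force: 0.0
clock: 3.35
eef_pos: [507.7, 85.9, 158.6]
eef_rot: [3.142, -0.0, 2.9]
wrist_force: [-1.0, 0.9, 2.3]
finger_gap: 0.3
finger_force: 1.5
```

```bash
python3 -m crank '[[0,0,0,1,0,0,0],[0,0,0,2,0,0,0],[0,0,0,2,0,0,0]]'; python3 -m crank '[[0,0,0,1,0,0,0],[0,0,0,1,0,0,0]]';python3 -m crank '[[0,0,0,0.5,0,0,0],[0,0,0,0.5,0,0,0]]'
```

```text
clock: 3.65
eef_pos: [507.6, 85.9, 156.6]
eef_rot: [3.142, -0.0, 2.9]
wrist_force: [-3.4, -0.2, 6.4]
finger_gap: -0.0
finger_force: 3.0
clock: 3.85
eef_pos: [507.7, 85.9, 155.8]
eef_rot: [3.141, 0.0, 2.9]
wrist_force: [-4.1, 0.9, 7.5]
finger_gap: 0.6
finger_force: 3.9
clock: 4.05
eef_pos: [507.7, 85.9, 155.4]
eef_rot: [3.142, 0.0, 2.9]
wrist_force: [-4.5, 0.3, 8.5]
finger_gap: -0.0
finger_force: 4.2
```

```bash
python3 -m crank '[[0,0,0,0.5,0,0,0],[0,0,0,1,0,0,0],[0,0,0,1,0,0,0]]'; python3 -m crank '[[0,0,0,0.5,0,0,0],[0,0,0,0.5,0,0,0]]'; python3 -c "
import sys
sys.argv=['look.py','w2'];exec(open('look.py').read())"
```

```text
clock: 4.35
eef_pos: [507.7, 85.9, 154.5]
eef_rot: [3.141, 0.0, 2.9]
wrist_force: [-4.4, 0.2, 8.9]
finger_gap: 0.3
finger_force: 4.9
clock: 4.55
eef_pos: [507.7, 85.9, 154.1]
eef_rot: [3.141, 0.0, 2.9]
wrist_force: [-5.3, 0.9, 10.6]
finger_gap: 0.6
finger_force: 5.0
tcp [507.7  85.9 154.1] [3.141 0.    2.9  ] [ 0.096  0.271  1.682  0.     1.187 -1.233]
red 194 256.1185567010309 217.46907216494844 [147.85768702 151.66756426 154.18388086] [427.72747286  79.76113994 145.73250101] [504.62145324 106.21881832 332.99475445] [496.52089372  90.93722247 160.        ]
dark [ 114  166   36  105 2326] [483.29955132   8.90228902 141.38417957] ((489.0726013183594, 6.392644882202148), (18.991506576538086, 78.22346496582031), 81.7403793334961)
```

Not tripped yet, because the handle is still in its recess. I'll press on in half-millimetre steps.

```bash
python3 -m crank '[[0,0,0,0.5,0,0,0],[0,0,0,0.5,0,0,0]]'
python3 - <<'E'
import sys
sys.argv=['look.py','w3'];exec(open('look.py').read())
E
```

```text
clock: 4.8
eef_pos: [507.7, 85.9, 153.6]
eef_rot: [3.141, 0.0, 2.9]
wrist_force: [-5.8, 0.4, 6.8]
finger_gap: 0.5
finger_force: 3.7
tcp [507.7  85.9 153.6] [3.141 0.    2.9  ] [ 0.096  0.272  1.683  0.     1.186 -1.233]
red 196 256.1683673469388 218.28571428571428 [147.77723578 151.48783258 167.11788389] [427.71790951  80.03591987 145.95731336] [504.72914398 106.2188385  332.56493563] [496.86691635  90.87796943 160.        ]
dark [ 113  166   37  108 2518] [483.152412     9.21905677 143.83146524] ((488.8908996582031, 6.339908599853516), (18.678611755371094, 78.05635833740234), 81.40319061279297)
```

```bash
python3 -m crank '[[0,0,0,0,0,0,0],[0,0,0,0,0,0,0]]'; python3 look.py w4
```

```text
clock: 5.05
eef_pos: [507.7, 85.9, 153.5]
eef_rot: [3.141, 0.0, 2.9]
wrist_force: [-5.2, -0.3, 9.2]
finger_gap: 0.1
finger_force: 4.5
tcp [507.7  85.9 153.5] [3.141 0.    2.9  ] [ 0.096  0.272  1.683  0.     1.186 -1.233]
red 184 256.3152173913044 217.4945652173913 [147.67244522 151.24871847 153.52554605] [427.73014682  79.92158091 146.20142017] [504.58361611 106.21862574 332.41071639] [496.31771817  91.0999203  160.        ]
dark [  91  166   59  133 4523] [483.9677904    7.37434386 157.19926341] ((488.6759033203125, 3.936464309692383), (19.2857666015625, 77.706787109375), 77.54388427734375)
```

View pics/w4.png

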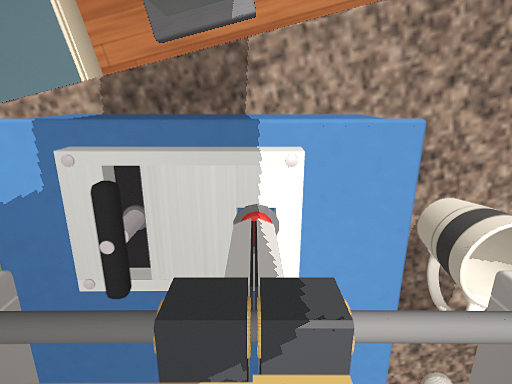

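The handle has popped out: the black bar runs from (103,185) to (120,295). I'll lift off, go across above the bar and measure it.

```bash
python3 -m crank '[[0,0,0,-20,0,0,0],[0,0,0,-55,0,0,0],[50,0,0,-65,0,0,0],[50,0,-30,-65,0,0,0],[50,0,-60,-65,0,0,0],[50,0,-85,-65,0,0,0],[50,0,-85,-65,0,0,0],[50,0,-85,-65,0,0,0],[50,0,-85,-65,0,0,0]]'
cat > bar.py <<'E'
from h import *
import sys
s=manip.read_state();im,d,c=snap(sys.argv[1])
print("tcp",s["eef_pos"].round(1),s["eef_rot"].round(3),s["joints"].round(3))
cv2.imwrite(f"pics/{sys.argv[2]}.png",im[...,::-1])
P=pts("",d,c);hsv=cv2.cvtColor(im,cv2.COLOR_RGB2HSV)
near=np.hypot(P[...,0]-487,P[...,1]-4)<60
dk=(hsv[...,2]<70)&near&(P[...,2]>160)&(P[...,2]<186)
k,l,st,ce=cv2.connectedComponentsWithStats(dk.astype(np.uint8))
for i in range(1,k):
    if st[i,4]>60:
        Q=P[l==i];v,u=np.nonzero(l==i)
        print(st[i],Q.mean(0),np.percentile(Q[:,2],[10,50,90]),cv2.minAreaRect(plane(u,v,180.,c)[:,:2].astype(np.float32)))
w=(hsv[...,1]<60)&(hsv[...,2]>100)&(np.hypot(P[...,0]-487,P[...,1]-4)<20)&(P[...,2]>172)&(P[...,2]<188)
if w.any(): v,u=np.nonzero(w);print("pin",w.sum(),P[w].mean(0),u.mean(),v.mean())
E
python3 bar.py wrist w5; python3 bar.py top t5
```

```text
clock: 6.0
eef_pos: [487.5, 4.0, 217.7]
eef_rot: [3.141, -0.0, 2.9]
wrist_force: [0.1, 0.9, -0.7]
finger_gap: 46.5
finger_force: 0.0
tcp [487.5   4.  217.7] [ 3.141 -0.     2.9  ] [-0.067  0.15   1.675  0.     1.316 -1.397]
[ 246  161   19   91 1503] [484.42931087   6.23241719 179.50181646] [177.20493629 179.83574192 181.06592207] ((485.9088134765625, 5.971403121948242), (13.308969497680664, 72.1413345336914), 75.8898696899414)
pin 88 [487.66626687   5.42265372 180.93613561] 254.57954545454547 210.70454545454547
tcp [487.5   4.  217.7] [ 3.142 -0.     2.901] [-0.067  0.15   1.675  0.     1.316 -1.397]
```

View pics/w5.png

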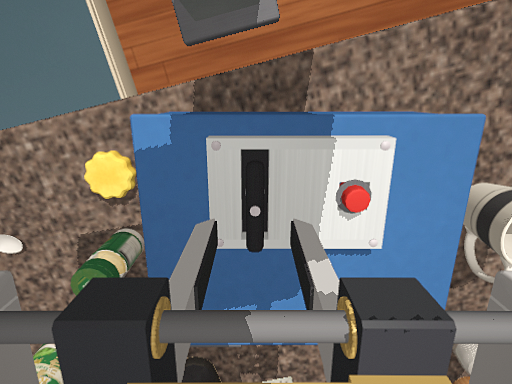

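The bar is centred between the open fingers, with its pin at (255,211), and sits within 2 mm of the tool axis. I'll go down and grip.

```bash
python3 -m crank '[[50,-0.3,1.6,25,0,0,0],[50,-0.3,1.6,45,0,0,0],[50,-0.3,1.6,57,0,0,0],[50,-0.3,1.6,57,0,0,0],[50,-0.3,1.6,57,0,0,0]]'; python3 -m crank '[[10,0,0,0,0,0,0],[10,0,0,0,0,0,0],[10,0,0,0,0,0,0],[10,0,0,0,0,0,0],[10,0,0,0,0,0,0],[10,0,0,0,0,0,0]]' 15
```

```text
clock: 6.6
eef_pos: [488.4, 5.0, 161.6]
eef_rot: [3.141, 0.0, 2.9]
wrist_force: [-0.4, 0.4, 0.6]
finger_gap: 46.9
finger_force: 0.0
clock: 7.2
eef_pos: [488.1, 4.7, 161.1]
eef_rot: [-3.142, 0.0, 2.9]
wrist_force: [-0.4, -1.6, 1.9]
finger_gap: 13.8
finger_force: 15.0
```

```bash
python3 -m crank '[[10,0,0,0,0,0,0.1],[10,0,0,0,0,0,0.2],[10,0,0,0,0,0,0.3],[10,0,0,0,0,0,0.4],[10,0,0,0,0,0,0.4]]';python3 -m crank '[[10,0,0,0,0,0,0.1],[10,0,0,0,0,0,0.2],[10,0,0,0,0,0,0.3],[10,0,0,0,0,0,0.4],[10,0,0,0,0,0,0.5],[10,0,0,0,0,0,0.5]]'; python3 -c "
from h import *
s=manip.read_state();print(s['moment'],s['joints'])"
```

```text
clock: 7.7
eef_pos: [487.9, 4.4, 161.1]
eef_rot: [-3.141, 0.0, 2.498]
wrist_force: [-2.4, -4.3, 2.4]
finger_gap: 14.1
finger_force: 15.0
clock: 8.3
eef_pos: [487.6, 4.1, 160.9]
eef_rot: [-3.14, 0.001, 1.999]
wrist_force: [-4.0, -7.0, 2.6]
finger_gap: 13.7
finger_force: 15.0
[-1.41488323  0.9225384  -0.05534064] [-6.59694356e-02  2.05715112e-01  1.74742566e+00 -1.53081239e-03
  1.18949426e+00 -4.94076622e-01]
```

```bash
python3 -m crank '[[10,0,0,0,0,0,0.1],[10,0,0,0,0,0,0.2],[10,0,0,0,0,0,0.3],[10,0,0,0,0,0,0.33],[10,0,0,0,0,0,0.33]]'; python3 bar.py side s6
```

```text
clock: 8.8
eef_pos: [487.4, 4.0, 160.8]
eef_rot: [-3.14, 0.001, 1.672]
wrist_force: [-5.7, -8.7, 3.2]
finger_gap: 14.3
finger_force: 15.0
tcp [487.4   4.  160.8] [-3.140e+00  1.000e-03  1.672e+00] [-0.066  0.206  1.748 -0.002  1.19  -0.166]
pin 35 [486.29505318  -0.75238934 180.31158506] 216.25714285714287 216.17142857142858
```

View pics/s6.png

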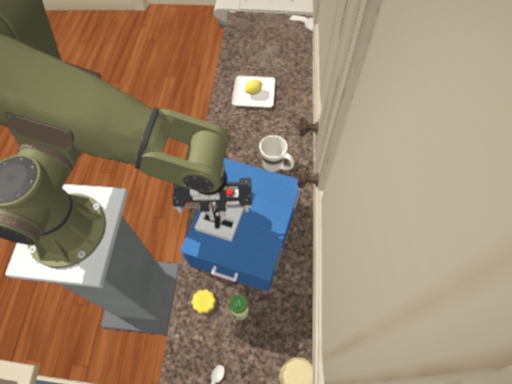

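The side view shows the gripper on the handle, turned by 1.23 rad, with no visible lid lift yet. I'll raise the tool slightly along the lid's arc to see whether the lid follows.

```bash
python3 -m crank '[[10,0,0.5,-2,0,0,0],[10,0,1,-4,0,0,0],[10,0,1.5,-6,0,0,0],[10,0,1.5,-6,0,0,0]]'; python3 -c "
from h import *
s=manip.read_state();print(s['moment'])"
```

```text
clock: 9.25
eef_pos: [488.9, 3.8, 166.9]
eef_rot: [-3.14, 0.002, 1.673]
wrist_force: [-4.0, -10.0, 1.5]
finger_gap: 14.2
finger_force: 15.0
[-1.95251988  1.29770992  0.11537264]
```

The lid follows without pull, so the latch has let go. I'll release and rise clear.

```bash
python3 -m crank '[[60,0,1,-2,0,0,0],[60,0,3,-8,0,0,0],[80,0,6,-20,0,0,0],[80,0,9,-35,0,0,0],[80,0,10,-55,0,0,0],[80,0,10,-80,0,0,0],[80,0,10,-110,0,0,0],[80,0,10,-140,0,0,0],[80,0,10,-150,0,0,0]]'; python3 -m crank '[[80,-60,-60,0,0,0,0],[80,-60,-100,0,0,0,0],[80,-60,-100,0,0,0,0],[80,-60,-100,0,0,0,0],[80,-60,-100,0,0,0,0]]'
python3 - <<'E'
from h import *
for n in ["wrist","side","top"]:
    im,d,c=snap(n);cv2.imwrite(f"pics/{n}9.png",im[...,::-1])
    P=pts(n,d,c)
    hsv=cv2.cvtColor(im,cv2.COLOR_RGB2HSV)
    red=(((hsv[...,0]<6)|(hsv[...,0]>174))&(hsv[...,1]>150)&(hsv[...,2]>80))&(np.hypot(P[...,0]-507,P[...,1]-86)<60)
    if red.any(): print(n,"red",np.median(P[red],0))
    o=(P[...,2]>25)&(abs(P[...,0]-600)<110)&(P[...,2]<115)&((P[...,1]>235)|(P[...,1]<-165))&(P[...,1]<350)&(P[...,1]>-250)
    k,l,s,ce=cv2.connectedComponentsWithStats(o.astype(np.uint8))
    for i in range(1,k):
        if s[i,4]>150: print(n,s[i,4],P[l==i].min(0).round(),P[l==i].max(0).round())
E
```

```text
clock: 10.15
eef_pos: [500.2, 6.1, 320.7]
eef_rot: [3.137, 0.001, 1.671]
wrist_force: [-0.2, -0.3, -0.2]
finger_gap: 75.2
finger_force: 0.0
clock: 10.65
eef_pos: [406.1, -63.6, 317.0]
eef_rot: [3.141, -0.0, 1.67]
wrist_force: [0.7, 0.4, -0.6]
finger_gap: 75.0
finger_force: 0.0
wrist red [521.37489431  82.92464095 207.03081511]
wrist 198 [ 558. -196.   25.] [ 579. -173.  107.]
side red [523.56703436  79.7060287  207.0963121 ]
side 725 [576. 241.  25.] [684. 330. 103.]
side 362 [ 535. -219.   26.] [ 580. -175.  110.]
top red [522.17415341  83.15710259 207.41818007]
top 744 [576. 241.  25.] [682. 329. 105.]
top 445 [ 533. -220.   25.] [ 577. -173.  111.]
```

View pics/wrist9.png

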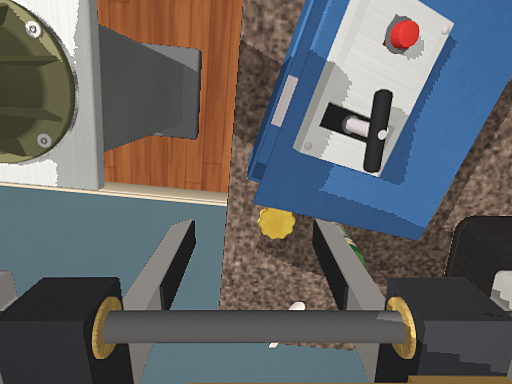

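View pics/side9.png

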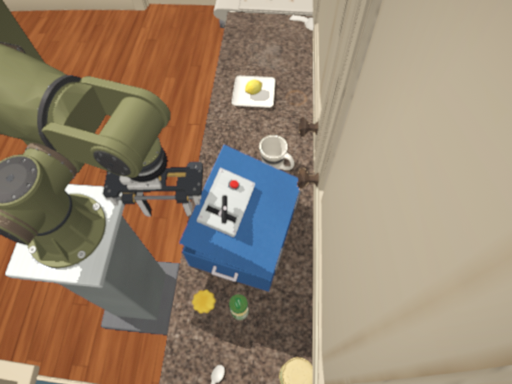

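The wrist view shows the lid ajar, with the button 49 mm higher than before. The handle is out and turned, from (382,92) to (373,170). The mug, jar and cake haven't moved, and the arm is clear.

```bash
python3 -c "
from cell import manip
print(manip.sign_off())"
```

```text
the job is handed in; nothing more can be done
None
```

The lockbox is open and handed in: the button tripped at about 11 N, the handle is out and turned about 1.2 rad, the lid stands ajar, the arm is clear, and the mug, jar and cake are where they were.

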